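# Lock the kiln control box with its square key

### The arm

A 7-joint arm with a two-finger parallel gripper is mounted at the origin on the work surface. World frame = base frame: x ahead of the robot, y to its left, z up, the work surface at z = 0. Lengths are in m, angles in rad, forces in N, time in s.
With the tool pointing down it reaches from about 0.425 to 0.95 m from the base axis. Payload 4.7 kg.
Tool frame: the origin (TCP) lies at the very end of the fingers, on their centre line; the grasp point (between the pads) lies manip.tcp_to_grasp behind it (manip.tcp_to_grasp is the distance from the TCP to the grasp point, in m); z points along the fingers, y is the line along which they close (so a half turn about z gives the same grasp; the last joint's range is limited). The gripper opens to 85 mm and grips with 20 to 120 N. Pads are 22 mm wide; open, the fingers measure 114 mm over their backs; the gripper's body (76 mm by 85 mm) begins 54 mm behind the grasp point. The pads swing forward as they close: fully open they stand 13 mm farther back than shut.
Start: joints at [1.14, 0.469, -0.049, 1.532, 0.024, 1.141, -0.082], TCP at [0.264, -0.621, 0.231] pointing down, gripper open.
Joint ranges: [-2.59, 2.59], [-0.33, 1.99], [-1.39, 1.29], [0.1, 2.45], [-1.04, 4.18], [0.21, 1.99], [-2.66, 2.66]. Speed limits (rad/s): [2.57, 2.57, 3.14, 3.14, 3.14, 3.14, 3.14].

### API

Orientations are given as a unit quaternion [x, y, z, w].
In Python, from workcell import manip gives the robot as it stands.
- The arm moves only by the tool send_rows, never from a script. Its argument "steps" is a list that holds one entry, the list of rows, each a list of 6 numbers: the shift along the world's x, y, z normalised to -1 to 1, where 1 is 800 mm, then the turn, a rotation vector about the world's x, y, z normalised to -1 to 1, where 1 is 45 degrees. In form: [[[x, y, z, ax, ay, az], ...]]. A call has 1 to 20 rows; each row is the pose to reach, as a shift and turn from the pose commanded when the call began; what a row does not reach only later rows make up. A row lasts 1/8 s, in which the tool goes at most 62.5 mm and 10.7 degrees, less where a joint would pass 70% of its speed; a pose out of reach is approached as far as the arm can. A call with a number of a shift or a turn outside -1 to 1 is refused whole. A call with a gripper value outside its range is refused whole. "gripper" is the opening, from 0 (shut) to 1 (fully open), set as the call begins (left out, the last holds). The fingers move at their own pace and stop on an object; "newtons" is the grip in N (left out, the last holds). Time passes only in rows, so rows that repeat a pose let the fingers close. It gives the time, the measured TCP pose, the force, the opening and the grip force at its end, in the units of the state.
- manip.sense(): the state, without advancing time (a new reading comes with each control period).
- manip.read_camera(name): name is "side" or "top"; returns the picture (480x640x3 uint8, red, green, blue); there is no depth.
- manip.camera_model(name): a dict with "intrinsics" (3x3 intrinsics, pixels), "rvec" (rotation vector, rad) and "tvec" (3), from world to camera coordinates, as OpenCV has them. Camera axes: x right, y down, z forward; pixel columns grow to the right and rows downward; lengths in m; the calibration is good to about 2 mm. A picture is of the moment at which its call begins. camera_model takes no time and is no camera call.
- manip.job_done(): hands the job in; it is judged then, once.
The state is a dict: "clock": time; "joint_positions": joint angles; "dq": joint speeds; "tau": joint torques, N m; "position": TCP position; "orientation": TCP orientation; "force": force on the tool from outside, world axes, zero at the start; "ft_torque": the same for the moment, N m; "finger_gap": finger opening in m; "finger_force": force on a finger pad.
Only numpy, scipy, OpenCV 4.12 (cv2) and the standard library are available. Lean on these libraries where they do the work, as an engineer would, in place of code of your own. Each camera call takes 0.05 s, during which the arm holds its last target. There are 200 camera calls.

### The job

The lid of the kiln's control box is standing up on its gasket and clay dust is getting in. Take the square key from the wooden tool block, seat it fully in the lock in the lid, press the lid right down with it and, pressing, turn it gently clockwise until it just comes up against its stop, so that the lid stays down by itself; never force the key. Then take the key out and put it back upright in its hole in the tool block, right down on its collar, leaving the jars, cup and dish where they are.

Things in the scene. Friction and masses are not known exactly. Their poses are not given: they have to be found in the camera images.
- control_box: grey painted steel box, 240 x 180 x 95 mm high, screwed to the bench, with a white hinged lid on top; origin under its centre; its x axis runs from the lock side (front, towards the robot) to the hinge side (far)
- lid (a joint): tilt of the white lid (250 x 192 mm) about the box's far top edge: 0 = fully down (lid top 99 mm over the bench); about 0.034 = standing up on its springy gasket, as at the start (7 mm up at the lock, which is 205 mm from the hinge). Pressing it down at the lock takes a force that rises evenly from 0 to about 12 N; fully down it meets the hard rim and the force rises steeply
- socket (a point): centre of the mouth of the lock's square socket: 11.2 mm square, 16 mm deep, solid floor, sides along this point's x and y, z up out of it. It is in a steel plug whose top lies 4 mm below the top of a round black bezel (38 mm outside, 26 mm inside diameter, standing 5 mm over the lid) near the lid's front edge. It turns with the key and sinks and tips with the lid
- lock: the lock's plug, origin 20 mm below the socket's mouth, same axis; clockwise from above locks. Below it a roller runs under a hidden strike. With the lid up the roller is blocked by the strike's edge; with the lid pressed right down the plug turns with 0.02 to 0.06 N m to a firm stop, where the twist rises steeply. A press of 14 N with a twist of 0.1 N m is safe; much more forces the key
- lock_top (a point): centre of the bezel's top, on the lock's axis, 9 mm above the lid's underside. How far the lock's stop lies differs from box to box and must be felt: the plug turns 0.6 to 1.45 rad from its start, the key up to 0.2 rad more for its play. Left at the stop it stays shut alone (lid about 1 mm up at the lock); left over 0.05 rad short, it slips back and the lid springs up
- key: steel key, red grip, 105 mm tall, 0.1 to 0.16 kg, standing upright in the tool block. Origin at the centre of its tip, z up along it. Shank 10 mm square (sides along x and y), 60 mm long, last 2.5 mm tapered to 7 mm; round collar 24 mm across from 60 to 65 mm; flat grip from 65 to 105 mm, 46 mm long along x, 12 mm thick along y. In the socket it has 0.6 mm play each side, about 0.12 rad each way
- key_grip (a point): middle of the key's red grip, 87 mm above the tip, axes as the key's: a good place for the fingers, closing along y
- tool_block: wooden block 160 x 56 x 72 mm high, fixed to the bench, with the key in the hole at one end and three short tools (to 62 mm above the block) in the other half; origin under its centre, long side along x
- key_hole (a point): centre of the mouth of the key's hole in the top of the tool block, 72 mm over the bench: round, 18 mm across, 64 mm deep. The key goes in at any yaw and rests on its collar, tip 12 mm over the bench
- green_jar: closed green glaze jar with white lid, 44 mm across, 42 mm tall, loose on the bench by the front of the box; origin under its centre
- blue_jar: closed blue glaze jar with white lid, 44 mm across, 42 mm tall, loose on the bench by the front of the box; origin under its centre
- bisque_cup: terracotta-coloured cup, 76 mm across the rim, 85 mm tall, loose on the bench beside the box; origin under its centre
- lily_dish: green clay dish with a lily flower, 144 mm across, 20 mm tall, loose on the bench; origin under its centre
There are look-alikes about, which are no part of the job. There is more than one size of the key; the job needs the middle-sized. Of the things that look like the tool_block, the larger one is meant.

How it is judged:
By the outcome, as a careful person would: the job done as asked, in the order asked, and still so for the second after the job is handed in, with the robot touching nothing.
It also fails if it takes over 72 s, if anything falls off the work surface, if the arm or the gripper's body presses on something with over 40 N, if the wrist force passes 120 N, or if a joint passes its speed limit or range.

## Working session

There is one attempt and no reset: what is moved stays moved. The work goes in short steps, Python scripts to look and compute and a tool call to move; the robot and the scene stay as the last step left them, time stands still between calls to the robot, and variables do not carry over. Pictures are saved under pics/ and viewed, at most 10 in all, crops included, and the job is handed in when it is done.

Besides the shell and the picture viewer there is one more tool, called after "Call:" as name(argument=value, ...), one argument or row to a line, values as JSON. send_rows: Moves the arm, as the interface text tells. Scaled input: -1 to 1 covers 800 mm each way for a shift and 45 degrees each way for a turn. Its arguments: {"type":"object","properties":{"steps":{"type":"array","items":{"type":"array","items":{"type":"array","items":{"type":"number","minimum":-1,"maximum":1}}}},"gripper":{"type":"number"},"newtons":{"type":"number"}},"required":["steps"]}

```bash
mkdir -p pics; cat > h.py <<'E'
from workcell import manip
import numpy as np, cv2
def cam(n):
    m=manip.camera_model(n);K=np.array(m["intrinsics"],float);R=cv2.Rodrigues(np.array(m["rvec"],float))[0];t=np.array(m["tvec"],float).ravel();return K,R,t
def px(n,P):
    K,R,t=cam(n);p=K@(R@np.array(P,float)+t);return p[:2]/p[2]
def ray(n,u,v,z):
    K,R,t=cam(n);c=-R.T@t;d=R.T@np.linalg.solve(K,[u,v,1.]);return c+d*(z-c[2])/d[2]
def shot(n,f,crop=None,s=1):
    im=manip.read_camera(n)[:,:,::-1]
    if crop: a,b,c,d=crop;im=im[b:d,a:c]
    cv2.imwrite('pics/'+f,cv2.resize(im,None,fx=s,fy=s,interpolation=cv2.INTER_CUBIC))
E
python3 - <<'E'
from h import *
shot('top','t0.png');shot('side','s0.png')
for n in('top','side'):
    K,R,t=cam(n);print(n,K[0,0],-R.T@t,R[2])
print(manip.tcp_to_grasp,manip.sense())
E
```

```text
top 442.08673914410053 [0.46379501 0.04517866 0.89519683] [ 0.11154737 -0.00144764 -0.99375806]
side 522.7421656052144 [ 0.27967734 -0.60737221  0.71135203] [ 0.28747608  0.69230076 -0.66187397]
0.0187 {'clock': 0.1, 'joint_positions': array([ 1.14011015,  0.46938154, -0.04861593,  1.53356154,  0.02410397,
        1.14099275, -0.08228877]), 'dq': array([-0.00069063, -0.00118353, -0.00123051, -0.0030866 ,  0.00054418,
        0.0018378 ,  0.00016711]), 'tau': array([ 7.54145094e-04, -5.11516464e+01, -4.70638974e-02, -2.38391018e+01,
        1.07330419e-02,  4.38901159e-03,  3.08561778e-05]), 'position': array([ 0.26378908, -0.62075965,  0.2303579 ]), 'orientation': array([ 9.79882360e-01,  1.99574019e-01, -2.01936194e-04, -8.55193902e-04]), 'force': array([ 0.31766587, -0.16234881, -0.26774291]), 'ft_torque': array([ 0.03225674, -0.03199071,  0.0038648 ]), 'finger_force': 0.0, 'finger_gap': 0.08541293014028774}
```

View pics/t0.png

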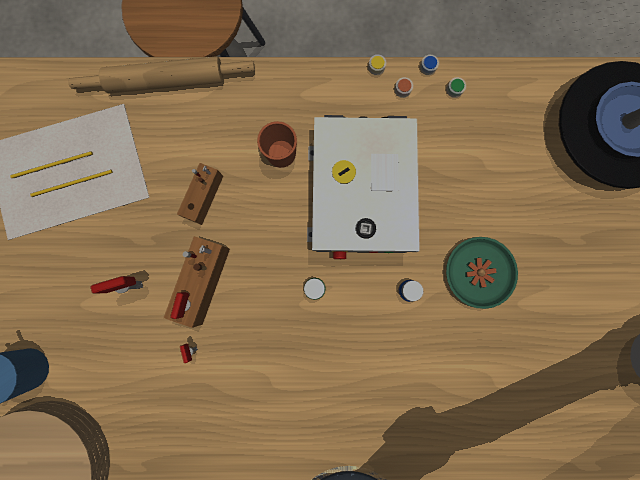

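View pics/s0.png

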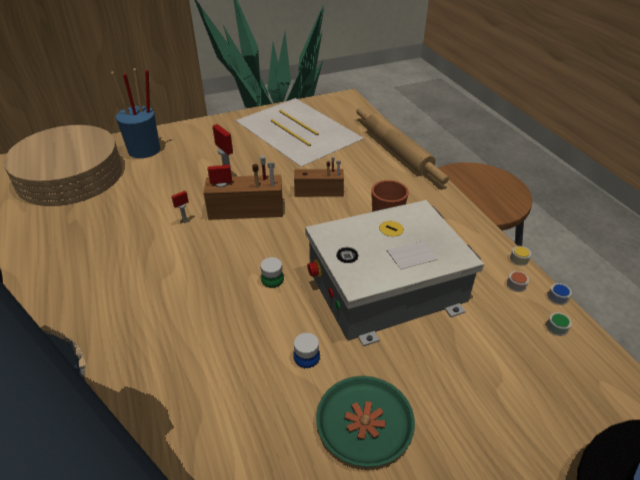

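Top view:
- Red keys: large one standing at (113,285), small one at (187,352), middle one in the large block at (180,305). I choose the middle one.
- Blocks: large (197,282), small (200,193). I choose the large one.
- Lock: black bezel at (366,228). The yellow disc at (344,172) is a decoy.

Next I check these in close crops.

```bash
python3 - <<'E'
from h import *
a=manip.read_camera('top')[:,:,::-1];b=manip.read_camera('side')[:,:,::-1]
def c(im,x,y,w,h,W,H): return cv2.resize(im[y:y+h,x:x+w],(W,H),interpolation=cv2.INTER_CUBIC)
# each crop 400x300
top=np.hstack([c(a,150,230,100,100,400,400),c(a,346,208,40,40,400,400)])
cv2.imwrite('pics/c1.png',top)
cv2.imwrite('pics/c2.png',np.hstack([c(b,190,150,100,75,400,300),c(b,327,240,40,30,400,300)]))
E
```

```text
(no output)
```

View pics/c1.png

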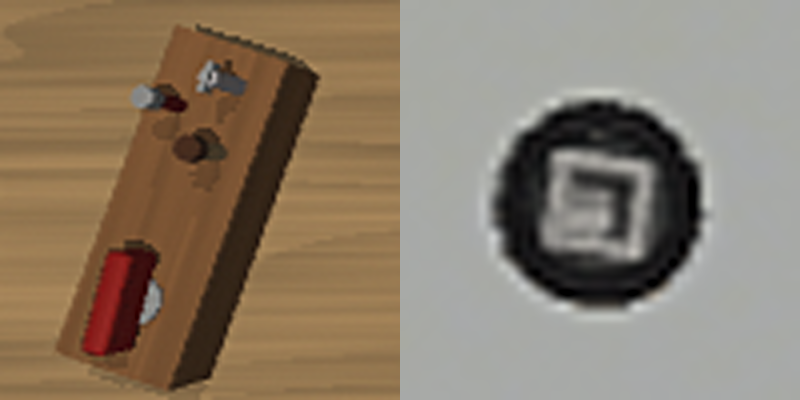

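View pics/c2.png

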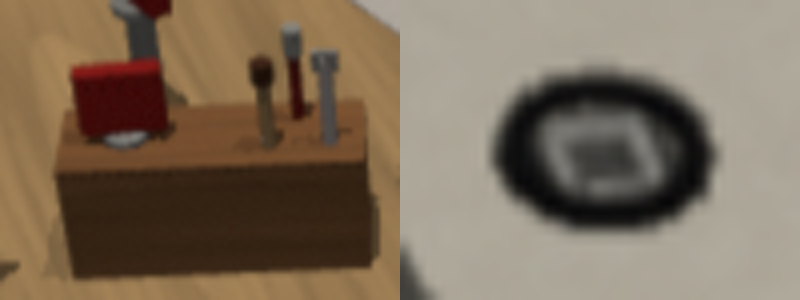

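The choice is confirmed: the middle key has its red grip at about top (177,305), down on its collar in the large block. The lock plug is at about top (366,228), with its square turned about 8° in the image. Next I fit models to get poses.

```bash
python3 - <<'E'
from h import *
from scipy.optimize import minimize
im={n:manip.read_camera(n).astype(int) for n in('top','side')}
def sil(n,pts,S=8):
    p=np.array([px(n,q) for q in pts]);h=cv2.convexHull(np.float32(p));m=np.zeros((480*S//4*4,640*S),np.uint8)
    return h
def cover(n,pts,x0,y0,w,h,S=8):
    p=np.array([px(n,q) for q in pts]);hl=cv2.convexHull(np.float32((p+.5-[x0,y0])*S)).astype(np.int32)
    m=np.zeros((h*S,w*S),np.uint8);cv2.fillConvexPoly(m,hl,255);return cv2.resize(m,(w,h),interpolation=cv2.INTER_AREA)/255.
def fit(model,soft,p0,cams):
    def f(p): return sum(((cover(n,model(p),*soft[n][0])-soft[n][1])**2).sum() for n in cams)
    best=min((minimize(f,p0,method='Nelder-Mead',options=dict(initial_simplex=np.vstack([p0]+[np.array(p0)+np.eye(len(p0))[i]*s for i,s in enumerate([d*.01 for d in ([1]*2+[20]*(len(p0)-2))])]),xatol=1e-5,fatol=1e-4)) for d in(1,-1)),key=lambda r:r.fun)
    return best.x.round(4),round(best.fun,2)
# key
def red(n,b):
    x,y,w,h=b;a=im[n][y:y+h,x:x+w];s=(a[...,0]-(a[...,1]+a[...,2])/2);mx=np.percentile(s,95)
    return (b,np.clip((s-20)/60.,0,1))
sk={'top':red('top',(165,284,30,40)),'side':red('side',(203,160,32,27))}
def grip(p):
    x,y,a=p;c,s=np.cos(a),np.sin(a)
    return [[x+c*u-s*v,y+s*u+c*v,z] for u in(-.023,.023) for v in(-.006,.006) for z in(.077,.117)]
k0=ray('top',177,305.5,.117);e=ray('top',150+122/4,230+251/4,.117)-ray('top',150+95/4,230+352/4,.117)
print('key by eye',k0,np.arctan2(e[1],e[0]))
for c in(['top'],['side'],['top','side']): print(c,fit(grip,sk,[k0[0],k0[1],np.arctan2(e[1],e[0])],c))
# bezel
def dark(n,b):
    x,y,w,h=b;a=im[n][y:y+h,x:x+w].mean(2);a=cv2.normalize(a,None,0,1,cv2.NORM_MINMAX)
    m=np.uint8(a<.5);cs=cv2.findContours(m,cv2.RETR_EXTERNAL,cv2.CHAIN_APPROX_NONE)[0];cc=max(cs,key=cv2.contourArea)
    f=np.zeros_like(m);cv2.drawContours(f,[cv2.convexHull(cc)],-1,1,-1);inn=cv2.erode(f,np.ones((5,5)));s=np.clip((.9-a)/.7,0,1);s[inn>0]=1;s[cv2.dilate(f,np.ones((5,5)))==0]=0
    return (b,s)
sb={'top':dark('top',(350,212,34,34)),'side':dark('side',(330,240,36,30))}
th=np.linspace(0,2*np.pi,40)
def bez(p,z=.111): return [[p[0]+.019*np.cos(t),p[1]+.019*np.sin(t),zz] for t in th for zz in(z,z-.005)]
l0=ray('top',366,228,.11)
for c in(['top'],['side'],['top','side']): print('bez',c,fit(bez,sb,[l0[0],l0[1]],c))
z=.106
T=np.array([[553,150],[658,163],[640,260],[540,248]])/10-.5+[346,208]
S=np.array([[535,125],[640,120],[665,180],[575,195]])/10-.5+[327,240]
for n,Q in(('top',T),('side',S)):
    q=np.array([ray(n,u,v,.107)[:2] for u,v in Q]);d=np.roll(q,-1,0)-q;print(n,q.mean(0).round(4),np.degrees(np.arctan2(d[:,1],d[:,0])).round(1),np.linalg.norm(d,axis=1).round(4))
for nm,u,v,z in(('boxFL',313,249,.106),('boxFR',419,250,.106),('boxBL',314,118,.099),('boxBR',417,118,.099)): print(nm,ray('top',u,v,z).round(4))
for nm,u,v in(('b1',180,25),('b2',318,75),('b3',60,350),('b4',170,390)): print(nm,ray('top',150+u/4,230+v/4,.072).round(4))
E
```

```text
key by eye [0.43080443 0.30297514 0.117     ] -0.23047754011268415
['top'] (array([ 0.43  ,  0.3168, -0.2349]), np.float64(241.88))Traceback (most recent call last):
  File "<stdin>", line 24, in <module>
  File "<stdin>", line 12, in fit
  File "<stdin>", line 12, in <genexpr>
    res = _minimize_neldermead(fun, x0, args, callback, bounds=bounds,
                               **options)
    fxr = func(xr)
    fx = function(np.copy(x), *(wrapper_args + args))
  File "<stdin>", line 11, in f
  File "<stdin>", line 11, in <genexpr>
  File "<stdin>", line 8, in cover
  File "h.py", line 6, in px
    K,R,t=cam(n);p=K@(R@np.array(P,float)+t);return p[:2]/p[2]
          ~~~^^^
  File "h.py", line 4, in cam
    m=manip.camera_model(n);K=np.array(m["intrinsics"],float);R=cv2.Rodrigues(np.array(m["rvec"],float))[0];t=np.array(m["tvec"],float).ravel();return K,R,t
ValueError: time passes only in moves, steps and waits
```

```bash
sed -i 's/^def cam/import functools\n@functools.cache\ndef cam/' h.py; cat > fit.py <<'E'
from h import *
from scipy.optimize import minimize
im={n:manip.read_camera(n).astype(int) for n in('top','side')}
def cover(n,pts,b,S=8):
    x0,y0,w,h=b;p=np.array([px(n,q) for q in pts]);hl=cv2.convexHull(np.float32((p+.5-[x0,y0])*S)).astype(np.int32)
    m=np.zeros((h*S,w*S),np.uint8);cv2.fillConvexPoly(m,hl,255);return cv2.resize(m,(w,h),interpolation=cv2.INTER_AREA)/255.
def fit(model,soft,p0,cams):
    f=lambda p: sum(((cover(n,model(p),soft[n][0])-soft[n][1])**2).sum() for n in cams)
    p0=np.array(p0);st=np.array([.006,.006,.15][:len(p0)])
    r=min((minimize(f,p0,method='Nelder-Mead',options=dict(initial_simplex=np.vstack([p0,p0+d*np.diag(st)]),xatol=1e-5,fatol=1e-3)) for d in(1,-1)),key=lambda r:r.fun)
    return r.x.round(4),round(r.fun,2)
def red(n,b):
    x,y,w,h=b;a=im[n][y:y+h,x:x+w];q=a[...,1]/np.maximum(a[...,0],1)
    return (b,np.clip((.45-q)/.25,0,1)*(a[...,0]>70))
def grip(p,z0=.077):
    x,y,a=p;c,s=np.cos(a),np.sin(a)
    return [[x+c*u-s*v,y+s*u+c*v,z] for u in(-.023,.023) for v in(-.006,.006) for z in(z0,z0+.04)]
E
cat > m.py <<'E'
from fit import *
sk={'top':red('top',(165,284,30,40)),'side':red('side',(203,160,32,27))}
print({n:s[1].sum() for n,s in sk.items()})
for c in(['top'],['side'],['top','side']): print(c,fit(grip,sk,[.4308,.303,-.23],c))
def dark(n,b):
    x,y,w,h=b;a=im[n][y:y+h,x:x+w].mean(2);a=cv2.normalize(a,None,0,1,cv2.NORM_MINMAX)
    m=np.uint8(a<.5);cs=cv2.findContours(m,cv2.RETR_EXTERNAL,cv2.CHAIN_APPROX_NONE)[0];cc=max(cs,key=cv2.contourArea)
    f=np.zeros_like(m);cv2.drawContours(f,[cv2.convexHull(cc)],-1,1,-1);inn=cv2.erode(f,np.ones((5,5)));s=np.clip((.9-a)/.7,0,1);s[inn>0]=1;s[cv2.dilate(f,np.ones((5,5)))==0]=0
    return (b,s)
sb={'top':dark('top',(350,212,34,34)),'side':dark('side',(330,240,36,30))}
th=np.linspace(0,2*np.pi,40)
def bez(p,z=.111): return [[p[0]+.019*np.cos(t),p[1]+.019*np.sin(t),zz] for t in th for zz in(z,z-.005)]
l0=ray('top',366,228,.11)
for c in(['top'],['side'],['top','side']): print('bez',c,fit(bez,sb,[l0[0],l0[1]],c))
T=np.array([[553,150],[658,163],[640,260],[540,248]])/10-.5+[346,208]-[40,0]
S=np.array([[535,125],[640,120],[665,180],[575,195]])/10-.5+[327,240]-[40,0]
for n,Q in(('top',T),('side',S)):
    q=np.array([ray(n,u,v,.107)[:2] for u,v in Q]);d=np.roll(q,-1,0)-q;print(n,q.mean(0).round(4),np.degrees(np.arctan2(d[:,1],d[:,0])).round(1),np.linalg.norm(d,axis=1).round(4))
for nm,u,v,z in(('boxFL',313,249,.106),('boxFR',419,250,.106),('boxBL',314,118,.099),('boxBR',417,118,.099)): print(nm,ray('top',u,v,z).round(4))
for nm,u,v in(('b1',180,25),('b2',318,75),('b3',60,350),('b4',170,390)): print(nm,ray('top',150+u/4,230+v/4,.072).round(4))
E
python3 m.py
```

```text
{'top': np.float64(143.82979955695518), 'side': np.float64(72.00816390924531)}
['top'] (array([ 0.4295,  0.3114, -0.5579]), np.float64(188.62))
['side'] (array([0.4342, 0.4306, 0.4828]), np.float64(66.14))
['top', 'side'] (array([ 0.4302,  0.3163, -0.3147]), np.float64(554.9))
bez ['top'] (array([ 0.5675, -0.0272]), np.float64(8.1))
bez ['side'] (array([ 0.5671, -0.0275]), np.float64(20.96))
bez ['top', 'side'] (array([ 0.5673, -0.0271]), np.float64(30.18))
top [ 0.5675 -0.0272] [-97.2 168.8  83.   -8.1] [0.019  0.0179 0.0181 0.018 ]
side [ 0.567  -0.0272] [-18.3 -98.9 171.2  87.5] [0.018  0.0153 0.0157 0.0184]
boxFL [0.5299 0.0668 0.106 ]
boxFR [ 0.5278 -0.123   0.106 ]
boxBL [0.7761 0.0654 0.099 ]
boxBR [ 0.7758 -0.1271  0.099 ]
b1 [0.5571 0.2888 0.072 ]
b2 [0.5335 0.2236 0.072 ]
b3 [0.4072 0.3391 0.072 ]
b4 [0.389  0.2881 0.072 ]
```

```bash
python3 - <<'E'
from fit import *
a=im['top'][284:324,165:195];print(a[14:30:5,8:24:3].tolist())
b,s=red('top',(165,284,30,40));c=cover('top',grip([.4308,.303,-.23]),b)
ys,xs=np.nonzero(s>.5);print(xs.min(),xs.max(),ys.min(),ys.max());ys,xs=np.nonzero(c>.5);print(xs.min(),xs.max(),ys.min(),ys.max())
E
```

```text
[[[116, 81, 48], [131, 27, 25], [146, 37, 33], [64, 17, 15], [58, 13, 13], [124, 87, 50]], [[98, 72, 45], [137, 30, 27], [136, 32, 28], [60, 15, 13], [53, 8, 8], [148, 149, 145]], [[124, 22, 21], [142, 36, 32], [70, 14, 13], [60, 16, 16], [113, 104, 102], [111, 116, 118]], [[137, 30, 27], [139, 33, 31], [57, 15, 13], [60, 14, 14], [119, 84, 51], [126, 85, 53]]]
6 17 9 34
6 25 8 35
```

```bash
sed -i 's/>70/>30/' fit.py; python3 m.py | head -4
```

```text
{'top': np.float64(267.7236781929994), 'side': np.float64(348.88087275323596)}
['top'] (array([ 0.4315,  0.3049, -0.2455]), np.float64(61.14))
['side'] (array([ 0.4301,  0.3053, -0.1791]), np.float64(71.02))
['top', 'side'] (array([ 0.4304,  0.3047, -0.194 ]), np.float64(135.58))
```

Call:
send_rows(
  steps=[
    [[0.36,0.59,0.06,0,0,1],[0.36,0.59,0.06,0,0,1],[0.36,0.59,0.06,0,0,1],[0.36,0.59,0.06,0,0,1],[0.36,0.59,0.06,0,0,1],[0.36,0.59,0.06,0,0,1],[0.36,0.59,0.06,0,0,1],[0.36,0.59,0.06,0,0,1],[0.36,0.59,0.06,0,0,1],[0.36,0.59,0.06,0,0,1]],
  ],
  gripper=0.6,
)

```text
clock: 1.85
position: [0.5543, -0.1433, 0.2802]
orientation: [0.826, 0.563, 0.002, -0.0]
force: [-0.7, -0.0, 0.5]
finger_gap: 0.0512
finger_force: 0.0
```

Call:
send_rows(
  steps=[
    [[-0.15,0.56,-0.06,0,0,1],[-0.15,0.56,-0.06,0,0,1],[-0.15,0.56,-0.06,0,0,1],[-0.15,0.56,-0.06,0,0,1],[-0.15,0.56,-0.06,0,0,1],[-0.15,0.56,-0.06,0,0,1],[-0.15,0.56,-0.06,0,0,1],[-0.15,0.56,-0.06,0,0,1]],
  ],
)

```text
clock: 2.85
position: [0.4306, 0.3013, 0.2313]
orientation: [0.55, 0.835, 0.0, -0.0]
force: [0.3, -1.0, -0.4]
finger_gap: 0.0513
finger_force: 0.0
```

Call:
send_rows(
  steps=[
    [[0,0,-0.05,0,0,1],[0,0,-0.05,0,0,1],[0,0,-0.05,0,0,1],[0,0,-0.05,0,0,1],[0,0,-0.05,0,0,1],[0,0,-0.05,0,0,1]],
  ],
)

```text
clock: 3.6
position: [0.4324, 0.2981, 0.1912]
orientation: [0.192, 0.981, -0.0, 0.0]
force: [0.9, 0.3, 0.3]
finger_gap: 0.051
finger_force: 0.0
```

```bash
cat > st.py <<'E'
from h import *
s=manip.sense();x,y,z,w=s['orientation']
from scipy.spatial.transform import Rotation as R
M=R.from_quat([x,y,z,w]).as_matrix()
print('t',round(s['clock'],2),'p',s['position'].round(4),'yawy',np.degrees(np.arctan2(M[1,1],M[0,1])).round(2),'zax',M[:,2].round(4),'j',s['joint_positions'].round(2),'F',s['force'].round(2),'T',s['ft_torque'].round(3),'gap',round(s['finger_gap'],4),s['finger_force'])
E
python3 st.py
```

```text
t 3.6 p [0.4324 0.2981 0.1912] yawy 67.83 zax [ 0.e+00 -3.e-04 -1.e+00] j [ 0.06  0.42 -0.94  1.89  0.4   1.03  0.13] F [0.94 0.33 0.26] T [ 0.014 -0.055 -0.011] gap 0.051 0.0
```

Call:
send_rows(
  steps=[
    [[-0.0015,0.0075,-0.02,0,0,0.2],[-0.0015,0.0075,-0.05,0,0,0.2],[-0.0015,0.0075,-0.08,0,0,0.2],[-0.0015,0.0075,-0.11,0,0,0.2],[-0.0015,0.0075,-0.13,0,0,0.2],[-0.0015,0.0075,-0.134,0,0,0.2],[-0.0015,0.0075,-0.134,0,0,0.2],[-0.0015,0.0075,-0.134,0,0,0.2]],
  ],
)

```text
clock: 4.6
position: [0.4313, 0.3052, 0.085]
orientation: [0.113, 0.994, 0.001, 0.001]
force: [0.8, -0.4, 0.0]
finger_gap: 0.0511
finger_force: 0.0
```

```bash
python3 st.py; python3 - <<'E'
from h import *
a=manip.read_camera('top')[:,:,::-1];b=manip.read_camera('side')[:,:,::-1]
f=lambda im,x,y,w,h:cv2.resize(im[y:y+h,x:x+w],(400,400),interpolation=cv2.INTER_CUBIC)
cv2.imwrite('pics/g1.png',np.hstack([f(a,140,250,80,80),f(b,190,130,70,70)]))
E
```

```text
t 4.6 p [0.4313 0.3052 0.085 ] yawy 77.01 zax [ 1.3e-03  9.0e-04 -1.0e+00] j [-0.04  0.57 -0.87  1.98  0.58  0.85  0.12] F [ 0.76 -0.44  0.  ] T [-0.029  0.01  -0.052] gap 0.0511 0.0
```

View pics/g1.png

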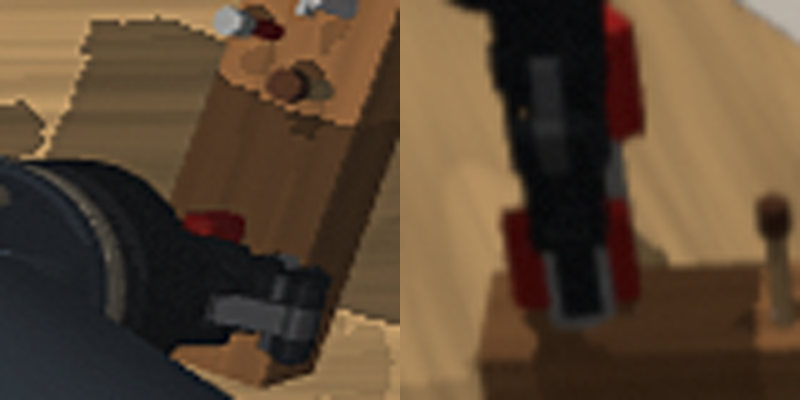

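The side crop shows the near finger centred on the red grip. Closing.

Call:
send_rows(
  steps=[
    [[0,0,0,0,0,0],[0,0,0,0,0,0],[0,0,0,0,0,0],[0,0,0,0,0,0],[0,0,0,0,0,0],[0,0,0,0,0,0]],
  ],
  gripper=0,
  newtons=80,
)

```text
clock: 5.45
position: [0.431, 0.3048, 0.0844]
orientation: [0.113, 0.994, 0.0, 0.0]
force: [0.5, -0.9, 6.1]
finger_gap: 0.011
finger_force: 78.2
```

```bash
python3 st.py
```

```text
t 5.45 p [0.431  0.3048 0.0844] yawy 77.02 zax [ 4.e-04  1.e-04 -1.e+00] j [-0.04  0.57 -0.87  1.98  0.58  0.85  0.12] F [ 0.47 -0.86  6.05] T [-0.28   0.149  0.003] gap 0.011 78.20131301879883
```

Call:
send_rows(
  steps=[
    [[0,0,0.01,0,0,0],[0,0,0.03,0,0,0],[0,0,0.06,0,0,0],[0,0,0.09,0,0,0],[0,0,0.12,0,0,0],[0,0,0.15,0,0,0],[0,0,0.17,0,0,0],[0,0,0.17,0,0,0]],
  ],
)

```text
clock: 6.45
position: [0.4312, 0.3053, 0.2214]
orientation: [0.113, 0.994, 0.001, 0.001]
force: [-0.6, 0.5, -1.8]
finger_gap: 0.0108
finger_force: 77.9
```

Call:
send_rows(
  steps=[
    [[0.02,-0.05,0,0,0,0.03],[0.05,-0.11,0,0,0,0.06],[0.08,-0.18,0,0,0,0.1],[0.11,-0.25,0,0,0,0.1],[0.135,-0.32,0,0,0,0.1],[0.155,-0.37,0,0,0,0.1],[0.167,-0.4,0,0,0,0.1],[0.17,-0.413,0,0,0,0.1],[0.17,-0.415,0,0,0,0.1],[0.17,-0.415,0,0,0,0.1],[0.17,-0.415,0,0,0,0.1]],
  ],
)

```text
clock: 7.82
position: [0.5665, -0.0258, 0.2203]
orientation: [0.073, 0.997, 0.0, 0.0]
force: [0.3, 0.1, -1.8]
finger_gap: 0.0111
finger_force: 78.1
```

```bash
python3 st.py; python3 - <<'E'
from h import *
a=manip.read_camera('top')[:,:,::-1];b=manip.read_camera('side')[:,:,::-1]
s=manip.sense()['position']
print('tip nominal px',px('side',s-[0,0,.0724]),px('top',s-[0,0,.0724]),'collar',px('side',s-[0,0,.0124]))
f=lambda im,x,y,w,h:cv2.resize(im[y:y+h,x:x+w],(400,400),interpolation=cv2.INTER_CUBIC)
u=px('side',s-[0,0,.05]).astype(int);v=px('top',s-[0,0,.05]).astype(int);print(u,v)
cv2.imwrite('pics/g2.png',np.hstack([f(b,u[0]-40,u[1]-40,80,80),f(a,v[0]-40,v[1]-40,80,80)]))
E
```

```text
t 7.83 p [ 0.5665 -0.0258  0.2203] yawy 81.66 zax [ 1.e-04  1.e-04 -1.e+00] j [ 0.69  0.47 -0.96  1.77  0.42  1.13  1.02] F [ 0.3   0.14 -1.84] T [-0.017  0.018  0.004] gap 0.0111 78.07333588600159
tip nominal px [347.26189067 236.47279935] [366.90428995 225.41224824] collar [348.58950504 207.56589533]
[347 225] [368 223]
```

View pics/g2.png

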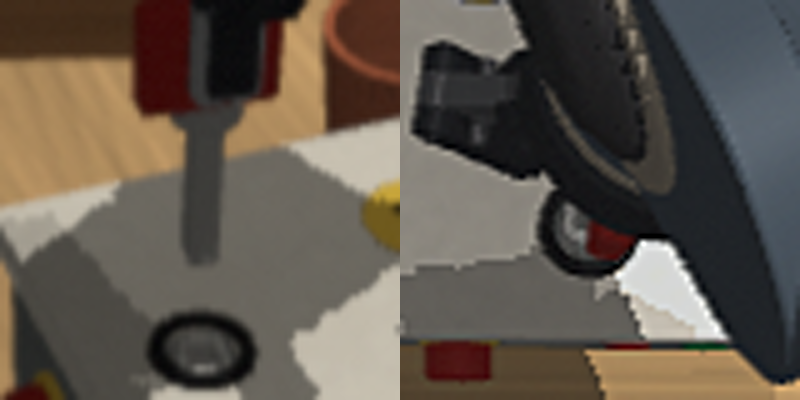

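Key hangs upright, with its tip at side px ≈(346.6,237), about 1.2 mm short in x of nominal. I compensate for that, descend to just above the bezel, then lower slowly.

Call:
send_rows(
  steps=[
    [[0.0023,-0.001,-0.02,0,0,0],[0.0023,-0.001,-0.04,0,0,0],[0.0023,-0.001,-0.043,0,0,0],[0.0023,-0.001,-0.043,0,0,0],[0.0023,-0.001,-0.043,0,0,0]],
  ],
)

```text
clock: 8.55
position: [0.569, -0.0279, 0.1861]
orientation: [0.074, 0.997, 0.0, 0.0]
force: [0.3, 0.1, -1.2]
finger_gap: 0.0111
finger_force: 78.1
```

```bash
python3 st.py; python3 - <<'E'
from h import *
b=manip.read_camera('side')[:,:,::-1]
s=manip.sense()['position']
print(px('side',s-[0,0,.0724]),px('side',s-[0,0,.0124]),px('side',[.5673,-.0272,.111]))
g=b.astype(int).mean(2)
for r in(218,224,230): print(r,g[r,336:362].astype(int).tolist())
cv2.imwrite('pics/g3.png',cv2.resize(b[205:265,310:390],(800,600),interpolation=cv2.INTER_CUBIC))
E
```

```text
t 8.55 p [ 0.569  -0.0279  0.1861] yawy 81.53 zax [ 8.e-04  2.e-04 -1.e+00] j [ 0.67  0.51 -0.93  1.8   0.46  1.07  0.99] F [ 0.34  0.07 -1.24] T [0.02  0.    0.007] gap 0.0111 78.0588948726654
[348.24471608 251.9924342 ] [349.5838338  224.58023995] [347.08732162 253.20274499]
218 [28, 24, 26, 27, 26, 26, 24, 27, 27, 28, 48, 54, 53, 35, 14, 10, 13, 14, 11, 10, 15, 13, 18, 34, 36, 28]
224 [48, 29, 30, 32, 33, 34, 32, 30, 32, 37, 39, 46, 53, 55, 55, 57, 57, 59, 59, 60, 79, 99, 102, 103, 104, 103]
230 [102, 103, 102, 103, 102, 101, 101, 102, 99, 63, 54, 59, 59, 60, 59, 61, 70, 98, 102, 103, 103, 102, 103, 103, 103, 103]
```

View pics/g3.png

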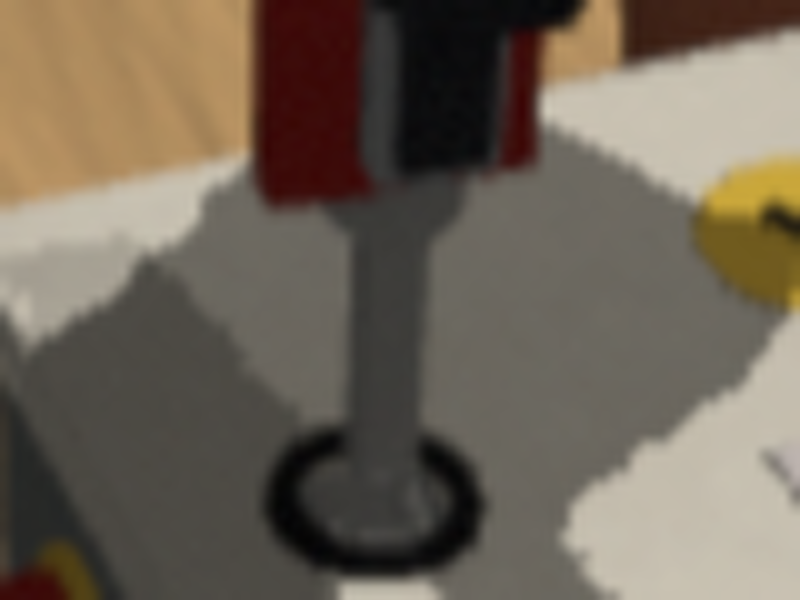

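The shank centre reads 348.45 at row 230, so the tip lines up with the bezel centre to about 0.4 mm. Lowering into the socket.

Call:
send_rows(
  steps=[
    [[-0.0005,0.0005,-0.003,0,0,0],[-0.0005,0.0005,-0.006,0,0,0],[-0.0005,0.0005,-0.0085,0,0,0],[-0.0005,0.0005,-0.011,0,0,0],[-0.0005,0.0005,-0.013,0,0,0],[-0.0005,0.0005,-0.013,0,0,0]],
  ],
)

```text
clock: 9.35
position: [0.5681, -0.0278, 0.1751]
orientation: [0.074, 0.997, -0.0, -0.0]
force: [-0.3, -0.7, -0.7]
finger_gap: 0.0109
finger_force: 78.1
```

```bash
python3 st.py
```

```text
t 9.35 p [ 0.5681 -0.0278  0.1751] yawy 81.52 zax [-4.e-04 -1.e-04 -1.e+00] j [ 0.66  0.52 -0.93  1.81  0.47  1.05  0.98] F [-0.34 -0.73 -0.75] T [-0.086  0.004 -0.038] gap 0.0109 78.05407047271729
```

Call:
send_rows(
  steps=[
    [[0,0,-0.003,0,0,0],[0,0,-0.006,0,0,0],[0,0,-0.009,0,0,0],[0,0,-0.012,0,0,0],[0,0,-0.0135,0,0,0],[0,0,-0.0135,0,0,0]],
  ],
)

```text
clock: 10.1
position: [0.5682, -0.0278, 0.1644]
orientation: [0.074, 0.997, -0.0, -0.0]
force: [-0.0, -1.3, -0.5]
finger_gap: 0.0106
finger_force: 78.0
```

```bash
python3 st.py
```

```text
t 10.1 p [ 0.5682 -0.0278  0.1644] yawy 81.52 zax [-4.e-04 -1.e-04 -1.e+00] j [ 0.65  0.53 -0.92  1.82  0.49  1.03  0.97] F [-0.03 -1.34 -0.46] T [-0.329  0.102  0.014] gap 0.0106 78.00360918045044
```

Call:
send_rows(
  steps=[
    [[0,-0.0004,-0.002,0,0,0],[0,-0.0004,-0.004,0,0,0],[0,-0.0004,-0.006,0,0,0],[0,-0.0004,-0.008,0,0,0],[0,-0.0004,-0.008,0,0,0]],
  ],
)

```text
clock: 10.72
position: [0.5685, -0.0278, 0.1589]
orientation: [0.074, 0.997, -0.0, 0.0]
force: [-2.6, -0.6, 6.3]
finger_gap: 0.0109
finger_force: 79.2
```

```bash
python3 st.py
```

```text
t 10.72 p [ 0.5685 -0.0278  0.1589] yawy 81.52 zax [ 4.e-04 -3.e-04 -1.e+00] j [ 0.65  0.53 -0.91  1.83  0.49  1.02  0.96] F [-2.58 -0.65  6.32] T [-0.36   0.698 -0.045] gap 0.0109 79.16937232017517
```

Call:
send_rows(
  steps=[
    [[-0.0006,0,-0.001,0,0,0],[-0.0006,0,-0.002,0,0,0],[-0.0006,0,-0.003,0,0,0],[-0.0006,0,-0.003,0,0,0]],
  ],
)

```text
clock: 11.22
position: [0.5684, -0.0278, 0.1572]
orientation: [0.074, 0.997, -0.0, 0.001]
force: [-3.0, -1.5, 10.1]
finger_gap: 0.0107
finger_force: 79.6
```

```bash
python3 st.py
```

```text
t 11.22 p [ 0.5684 -0.0278  0.1572] yawy 81.51 zax [ 1.4e-03 -6.0e-04 -1.0e+00] j [ 0.65  0.54 -0.91  1.83  0.5   1.02  0.96] F [-3.02 -1.53 10.1 ] T [-0.373  0.832  0.024] gap 0.0107 79.6395993232727
```

Call:
send_rows(
  steps=[
    [[-0.0006,-0.0004,-0.0005,0,0,0],[-0.0006,-0.0004,-0.001,0,0,0],[-0.0006,-0.0004,-0.001,0,0,0]],
  ],
)

```text
clock: 11.6
position: [0.5683, -0.0278, 0.1567]
orientation: [0.074, 0.997, -0.0, 0.001]
force: [-2.7, -0.7, 11.0]
finger_gap: 0.0108
finger_force: 79.7
```

```bash
python3 st.py
```

```text
t 11.6 p [ 0.5683 -0.0278  0.1567] yawy 81.52 zax [ 2.5e-03 -2.0e-04 -1.0e+00] j [ 0.65  0.54 -0.91  1.83  0.5   1.02  0.96] F [-2.7  -0.75 11.01] T [-0.236  0.719 -0.105] gap 0.0108 79.66415405273438
```

Call:
send_rows(
  steps=[
    [[-0.0004,0,-0.0006,0,0,0],[-0.0004,0,-0.0006,0,0,0],[-0.0004,0,-0.0006,0,0,0]],
  ],
)

```text
clock: 11.98
position: [0.5683, -0.0278, 0.1564]
orientation: [0.074, 0.997, 0.0, 0.002]
force: [-1.9, -0.5, 11.3]
finger_gap: 0.0107
finger_force: 79.7
```

```bash
python3 st.py
```

```text
t 11.97 p [ 0.5683 -0.0278  0.1564] yawy 81.52 zax [ 3.1e-03 -2.0e-04 -1.0e+00] j [ 0.65  0.54 -0.91  1.83  0.5   1.01  0.96] F [-1.93 -0.51 11.33] T [-0.241  0.685  0.011] gap 0.0107 79.67840909957886
```

Call:
send_rows(
  steps=[
    [[0,0,-0.0007,0,0,0],[0,0,-0.0007,0,0,0],[0,0,-0.0007,0,0,0]],
  ],
)

```text
clock: 12.35
position: [0.5684, -0.0278, 0.1562]
orientation: [0.074, 0.997, -0.0, 0.002]
force: [-3.6, -0.6, 12.5]
finger_gap: 0.0109
finger_force: 80.3
```

```bash
python3 st.py
```

```text
t 12.35 p [ 0.5684 -0.0278  0.1562] yawy 81.52 zax [ 3.2e-03 -4.0e-04 -1.0e+00] j [ 0.65  0.54 -0.91  1.83  0.5   1.01  0.96] F [-3.6  -0.59 12.46] T [-0.329  0.845  0.013] gap 0.0109 80.25816679000854
```

Call:
send_rows(
  steps=[
    [[0,0,0,0,0,-0.05],[0,0,0,0,0,-0.1],[0,0,0,0,0,-0.15],[0,0,0,0,0,-0.2],[0,0,0,0,0,-0.25],[0,0,0,0,0,-0.3],[0,0,0,0,0,-0.3]],
  ],
)

```text
clock: 13.22
position: [0.5683, -0.0284, 0.1561]
orientation: [0.191, 0.982, -0.001, 0.002]
force: [-3.6, -1.5, 12.7]
finger_gap: 0.0112
finger_force: 80.0
```

```bash
python3 st.py
```

```text
t 13.22 p [ 0.5683 -0.0284  0.1561] yawy 68.01 zax [ 0.0031 -0.0016 -1.    ] j [ 0.61  0.51 -0.85  1.84  0.46  1.    0.75] F [-3.62 -1.5  12.74] T [-0.583  0.857 -0.002] gap 0.0112 79.95728731155396
```

Call:
send_rows(
  steps=[
    [[-0.0005,-0.0004,0,0,0,-0.05],[-0.0005,-0.0004,0,0,0,-0.1],[-0.0005,-0.0004,0,0,0,-0.15],[-0.0005,-0.0004,0,0,0,-0.2],[-0.0005,-0.0004,0,0,0,-0.25],[-0.0005,-0.0004,0,0,0,-0.25]],
  ],
)

```text
clock: 13.98
position: [0.568, -0.029, 0.1561]
orientation: [0.286, 0.958, -0.0, 0.002]
force: [-3.2, -2.3, 12.3]
finger_gap: 0.0115
finger_force: 79.9
```

```bash
python3 st.py
```

```text
t 13.97 p [ 0.568  -0.029   0.1561] yawy 56.76 zax [ 0.0034 -0.002  -1.    ] j [ 0.58  0.5  -0.81  1.84  0.43  0.98  0.58] F [-3.16 -2.26 12.3 ] T [-0.661  0.761  0.024] gap 0.0115 79.91777658462524
```

Call:
send_rows(
  steps=[
    [[-0.0005,-0.0006,0,0,0,-0.05],[-0.0005,-0.0006,0,0,0,-0.1],[-0.0005,-0.0006,0,0,0,-0.15],[-0.0005,-0.0006,0,0,0,-0.2],[-0.0005,-0.0006,0,0,0,-0.2]],
  ],
)

```text
clock: 14.6
position: [0.5677, -0.0295, 0.1562]
orientation: [0.36, 0.933, -0.0, 0.002]
force: [-2.6, -1.9, 12.8]
finger_gap: 0.0113
finger_force: 79.9
```

```bash
python3 st.py
```

```text
t 14.6 p [ 0.5677 -0.0295  0.1562] yawy 47.76 zax [ 0.0036 -0.0019 -1.    ] j [ 0.56  0.49 -0.77  1.84  0.41  0.98  0.45] F [-2.55 -1.88 12.79] T [-0.692  0.665  0.013] gap 0.0113 79.90652918815613
```

Call:
send_rows(
  steps=[
    [[-0.0001,-0.0001,0,0,0,-0.03],[-0.0001,-0.0001,0,0,0,-0.06],[-0.0001,-0.0001,0,0,0,-0.06]],
  ],
)

```text
clock: 14.98
position: [0.5676, -0.0297, 0.1561]
orientation: [0.382, 0.924, -0.0, 0.002]
force: [-3.4, -2.2, 12.1]
finger_gap: 0.0111
finger_force: 80.0
```

```bash
python3 st.py
```

```text
t 14.97 p [ 0.5676 -0.0297  0.1561] yawy 45.06 zax [ 0.0035 -0.002  -1.    ] j [ 0.55  0.48 -0.76  1.84  0.4   0.97  0.41] F [-3.41 -2.17 12.11] T [-0.739  0.731  0.06 ] gap 0.0111 79.95686531066895
```

Call:
send_rows(
  steps=[
    [[-0.0001,0,0,0,0,-0.025],[-0.0001,0,0,0,0,-0.05],[-0.0001,0,0,0,0,-0.05]],
  ],
)

```text
clock: 15.35
position: [0.5675, -0.0298, 0.1561]
orientation: [0.4, 0.916, -0.0, 0.002]
force: [-3.0, -2.4, 12.0]
finger_gap: 0.0109
finger_force: 80.0
```

```bash
python3 st.py
```

```text
t 15.35 p [ 0.5675 -0.0298  0.1561] yawy 42.81 zax [ 0.0035 -0.0021 -1.    ] j [ 0.54  0.48 -0.75  1.84  0.39  0.97  0.37] F [-3.   -2.42 11.95] T [-0.755  0.721  0.059] gap 0.0109 79.97306227684021
```

Call:
send_rows(
  steps=[
    [[-0.0002,0.0001,-0.0001,0,0,-0.025],[-0.0002,0.0001,-0.0001,0,0,-0.05],[-0.0002,0.0001,-0.0001,0,0,-0.05]],
  ],
)

```text
clock: 15.72
position: [0.5674, -0.0298, 0.1561]
orientation: [0.418, 0.908, -0.0, 0.002]
force: [-1.1, -2.6, 12.8]
finger_gap: 0.0109
finger_force: 80.0
```

```bash
python3 st.py
```

```text
t 15.72 p [ 0.5674 -0.0298  0.1561] yawy 40.56 zax [ 0.0036 -0.0023 -1.    ] j [ 0.54  0.48 -0.74  1.84  0.39  0.97  0.34] F [-1.06 -2.63 12.84] T [-0.776  0.766  0.097] gap 0.0109 80.02382397651672
```

```bash
cat > tq.py <<'E'
from h import *
v=[]
for i in range(4):
    s=manip.sense();v.append(np.r_[s['force'],s['ft_torque']])
    if i<3: manip.read_camera('side')
x,y,z,w=s['orientation']
print(round(s['clock'],2),s['position'].round(4),'key x yaw',(2*np.degrees(np.arctan2(y,x))-180).round(2),np.mean(v,0).round(3),'Tz',np.round([a[5] for a in v],3))
E
python3 tq.py
```

```text
15.88 [ 0.5674 -0.0299  0.1561] key x yaw -49.44 [-1.95  -2.573 12.927 -0.804  0.73   0.048] Tz [0.097 0.063 0.022 0.01 ]
```

Call:
send_rows(
  steps=[
    [[-0.0002,0.0001,0,0,0,-0.025],[-0.0002,0.0001,0,0,0,-0.05]],
  ],
)

```text
clock: 16.12
position: [0.5673, -0.0299, 0.1561]
orientation: [0.436, 0.9, -0.0, 0.002]
force: [-1.6, -3.0, 12.7]
finger_gap: 0.0106
finger_force: 80.1
```

```bash
python3 tq.py
```

```text
16.27 [ 0.5673 -0.0299  0.1561] key x yaw -51.69 [-2.334 -2.689 12.962 -0.883  0.688  0.038] Tz [0.094 0.037 0.002 0.017]
```

Call:
send_rows(
  steps=[
    [[-0.0003,-0.0005,0,0,0,-0.025],[-0.0003,-0.0005,0,0,0,-0.05]],
  ],
)

```text
clock: 16.52
position: [0.5672, -0.0301, 0.1561]
orientation: [0.454, 0.891, 0.0, 0.002]
force: [-2.6, -2.0, 13.3]
finger_gap: 0.0111
finger_force: 80.1
```

```bash
python3 tq.py
```

```text
16.68 [ 0.5672 -0.0301  0.1561] key x yaw -53.94 [-2.532 -2.639 12.921 -0.768  0.628  0.055] Tz [0.089 0.039 0.066 0.028]
```

Call:
send_rows(
  steps=[
    [[-0.0003,-0.0003,0,0,0,-0.025],[-0.0003,-0.0003,0,0,0,-0.05]],
  ],
)

```text
clock: 16.92
position: [0.5671, -0.0302, 0.1562]
orientation: [0.471, 0.882, 0.0, 0.002]
force: [-0.9, -2.6, 13.0]
finger_gap: 0.0112
finger_force: 80.1
```

```bash
python3 tq.py
```

```text
17.07 [ 0.567  -0.0302  0.1561] key x yaw -56.18 [-1.868 -2.568 12.171 -0.71   0.554  0.089] Tz [0.1   0.054 0.085 0.118]
```

Call:
send_rows(
  steps=[
    [[-0.0001,-0.0001,0,0,0,-0.02],[-0.0001,-0.0001,0,0,0,-0.02]],
  ],
)

```text
clock: 17.32
position: [0.567, -0.0302, 0.1561]
orientation: [0.478, 0.878, 0.0, 0.002]
force: [-1.5, -3.0, 12.0]
finger_gap: 0.0107
finger_force: 80.1
```

```bash
python3 tq.py
```

```text
17.48 [ 0.567  -0.0303  0.1561] key x yaw -57.08 [-1.889 -2.425 12.307 -0.694  0.535  0.04 ] Tz [0.06  0.039 0.045 0.014]
```

Not yet the stop; that was noise or friction. Continuing.

Call:
send_rows(
  steps=[
    [[-0.0002,-0.0002,-0.0001,0,0,-0.02],[-0.0002,-0.0002,-0.0001,0,0,-0.04]],
  ],
)

```text
clock: 17.73
position: [0.5669, -0.0303, 0.1561]
orientation: [0.492, 0.871, 0.0, 0.002]
force: [-2.5, -2.6, 13.5]
finger_gap: 0.0115
finger_force: 80.1
```

```bash
python3 tq.py
```

```text
17.88 [ 0.5669 -0.0303  0.1561] key x yaw -58.88 [-2.06  -2.591 12.456 -0.665  0.538  0.063] Tz [0.08  0.089 0.004 0.077]
```

Call:
send_rows(
  steps=[
    [[-0.0002,-0.0002,0,0,0,-0.02],[-0.0002,-0.0002,0,0,0,-0.04]],
  ],
)

```text
clock: 18.12
position: [0.5668, -0.0304, 0.1561]
orientation: [0.505, 0.863, 0.001, 0.002]
force: [-1.7, -1.8, 11.6]
finger_gap: 0.0103
finger_force: 80.1
```

```bash
python3 tq.py
```

```text
18.27 [ 0.5668 -0.0304  0.1562] key x yaw -60.68 [-1.766 -2.051 11.91  -0.623  0.506  0.057] Tz [0.079 0.089 0.049 0.01 ]
```

Call:
send_rows(
  steps=[
    [[-0.0002,-0.0002,-0.0002,0,0,-0.02],[-0.0002,-0.0002,-0.0002,0,0,-0.045]],
  ],
)

```text
clock: 18.52
position: [0.5667, -0.0305, 0.1561]
orientation: [0.521, 0.854, 0.001, 0.003]
force: [-2.2, -2.2, 13.1]
finger_gap: 0.011
finger_force: 80.2
```

```bash
python3 tq.py
```

```text
18.68 [ 0.5667 -0.0305  0.1561] key x yaw -62.7 [-2.39  -2.451 12.748 -0.59   0.557  0.058] Tz [0.071 0.062 0.053 0.047]
```

Call:
send_rows(
  steps=[
    [[-0.0002,-0.0002,0,0,0,-0.02],[-0.0002,-0.0002,0,0,0,-0.045]],
  ],
)

```text
clock: 18.92
position: [0.5666, -0.0306, 0.1561]
orientation: [0.536, 0.845, 0.001, 0.003]
force: [-1.8, -1.7, 12.9]
finger_gap: 0.0108
finger_force: 80.2
```

```bash
python3 tq.py
```

```text
19.07 [ 0.5666 -0.0306  0.1561] key x yaw -64.72 [-1.662 -1.979 12.711 -0.562  0.554  0.024] Tz [0.055 0.028 0.007 0.005]
```

Call:
send_rows(
  steps=[
    [[-0.0002,-0.0002,0,0,0,-0.025],[-0.0002,-0.0002,0,0,0,-0.05]],
  ],
)

```text
clock: 19.32
position: [0.5665, -0.0307, 0.1561]
orientation: [0.552, 0.834, 0.001, 0.003]
force: [-1.7, -1.6, 12.0]
finger_gap: 0.0112
finger_force: 80.2
```

```bash
python3 tq.py
```

```text
19.48 [ 0.5665 -0.0307  0.1561] key x yaw -66.97 [-1.354 -2.216 12.674 -0.553  0.496  0.064] Tz [0.091 0.036 0.075 0.056]
```

Call:
send_rows(
  steps=[
    [[-0.0002,-0.0002,0,0,0,-0.025],[-0.0002,-0.0002,0,0,0,-0.05]],
  ],
)

```text
clock: 19.73
position: [0.5663, -0.0308, 0.1561]
orientation: [0.568, 0.823, 0.001, 0.002]
force: [-1.1, -1.3, 12.3]
finger_gap: 0.0107
finger_force: 80.1
```

```bash
python3 tq.py
```

```text
19.88 [ 0.5663 -0.0308  0.1561] key x yaw -69.22 [-1.519 -1.544 12.266 -0.528  0.487  0.069] Tz [0.092 0.099 0.014 0.072]
```

Call:
send_rows(
  steps=[
    [[-0.0001,-0.0002,0,0,0,-0.025],[-0.0001,-0.0002,0,0,0,-0.045]],
  ],
)

```text
clock: 20.12
position: [0.5662, -0.0309, 0.1561]
orientation: [0.583, 0.813, 0.001, 0.002]
force: [-1.7, -1.9, 13.4]
finger_gap: 0.0109
finger_force: 80.1
```

```bash
python3 tq.py
```

```text
20.27 [ 0.5662 -0.0309  0.1561] key x yaw -71.24 [-1.589 -1.51  13.127 -0.468  0.462  0.038] Tz [0.058 0.063 0.008 0.024]
```

Call:
send_rows(
  steps=[
    [[-0.0001,-0.0002,0.0001,0,0,-0.025],[-0.0001,-0.0002,0.0001,0,0,-0.05]],
  ],
)

```text
clock: 20.52
position: [0.5661, -0.031, 0.1561]
orientation: [0.598, 0.801, 0.001, 0.002]
force: [-2.2, -2.1, 12.9]
finger_gap: 0.011
finger_force: 80.0
```

```bash
python3 tq.py
```

```text
20.68 [ 0.5661 -0.031   0.1561] key x yaw -73.49 [-1.496 -1.536 12.633 -0.438  0.458  0.056] Tz [0.057 0.049 0.071 0.046]
```

Call:
send_rows(
  steps=[
    [[-0.0001,-0.0002,0,0,0,-0.025],[-0.0001,-0.0002,0,0,0,-0.05]],
  ],
)

```text
clock: 20.92
position: [0.566, -0.031, 0.1561]
orientation: [0.614, 0.789, 0.001, 0.002]
force: [-1.7, -1.3, 12.4]
finger_gap: 0.0109
finger_force: 80.1
```

```bash
python3 tq.py
```

```text
21.07 [ 0.566  -0.0311  0.1561] key x yaw -75.74 [-1.798 -1.498 12.163 -0.394  0.484  0.065] Tz [ 0.112 -0.004  0.071  0.082]
```

Call:
send_rows(
  steps=[
    [[-0.0001,-0.0001,0,0,0,-0.025],[-0.0001,-0.0001,0,0,0,-0.045]],
  ],
)

```text
clock: 21.32
position: [0.5659, -0.0311, 0.1561]
orientation: [0.628, 0.778, 0.001, 0.002]
force: [-1.1, -1.5, 12.4]
finger_gap: 0.0109
finger_force: 80.1
```

```bash
python3 tq.py
```

```text
21.48 [ 0.5659 -0.0311  0.1561] key x yaw -77.76 [-1.439 -1.473 12.209 -0.364  0.521  0.072] Tz [0.027 0.093 0.067 0.099]
```

Call:
send_rows(
  steps=[
    [[-0.0001,-0.0001,-0.0001,0,0,-0.02],[-0.0001,-0.0001,-0.0001,0,0,-0.035]],
  ],
)

```text
clock: 21.72
position: [0.5658, -0.0312, 0.1561]
orientation: [0.638, 0.77, 0.001, 0.002]
force: [-1.8, -1.9, 13.7]
finger_gap: 0.0112
finger_force: 80.1
```

```bash
python3 tq.py
```

```text
21.88 [ 0.5658 -0.0312  0.1561] key x yaw -79.34 [-1.793 -1.639 13.163 -0.374  0.58   0.036] Tz [ 0.056  0.066  0.027 -0.005]
```

Call:
send_rows(
  steps=[
    [[-0.0002,-0.0001,0.0001,0,0,-0.025],[-0.0002,-0.0001,0.0001,0,0,-0.05]],
  ],
)

```text
clock: 22.12
position: [0.5656, -0.0311, 0.1561]
orientation: [0.654, 0.757, 0.001, 0.002]
force: [-2.2, -1.2, 12.1]
finger_gap: 0.0108
finger_force: 80.0
```

```bash
python3 tq.py
```

```text
22.27 [ 0.5656 -0.0312  0.1561] key x yaw -81.58 [-1.863 -0.836 12.058 -0.283  0.526  0.031] Tz [-0.03   0.058  0.029  0.069]
```

Call:
send_rows(
  steps=[
    [[-0.0002,0,-0.0001,0,0,-0.025],[-0.0002,0,-0.0001,0,0,-0.05]],
  ],
)

```text
clock: 22.52
position: [0.5654, -0.031, 0.1561]
orientation: [0.668, 0.744, 0.001, 0.002]
force: [-1.9, -0.6, 13.6]
finger_gap: 0.011
finger_force: 80.1
```

```bash
python3 tq.py
```

```text
22.68 [ 0.5653 -0.0311  0.1561] key x yaw -83.84 [-2.27  -0.807 12.801 -0.254  0.623  0.018] Tz [-0.003  0.031  0.009  0.034]
```

Call:
send_rows(
  steps=[
    [[0,0,0,0,0,-0.025],[0,0,0,0,0,-0.05]],
  ],
)

```text
clock: 22.92
position: [0.5651, -0.0309, 0.1561]
orientation: [0.683, 0.731, 0.001, 0.002]
force: [-3.8, -0.9, 13.5]
finger_gap: 0.0103
finger_force: 80.1
```

```bash
python3 tq.py
```

```text
23.07 [ 0.5651 -0.0309  0.1561] key x yaw -86.08 [-3.328 -0.774 13.317 -0.209  0.778  0.04 ] Tz [0.049 0.025 0.052 0.032]
```

Call:
send_rows(
  steps=[
    [[-0.0004,0,0.0002,0,0,-0.025],[-0.0004,0,0.0002,0,0,-0.045]],
  ],
)

```text
clock: 23.32
position: [0.5648, -0.0309, 0.1561]
orientation: [0.695, 0.719, 0.001, 0.002]
force: [-2.0, -1.1, 11.9]
finger_gap: 0.0113
finger_force: 80.0
```

```bash
python3 tq.py
```

```text
23.48 [ 0.5648 -0.0309  0.1561] key x yaw -88.1 [-2.524 -0.607 12.289 -0.118  0.658  0.064] Tz [0.032 0.082 0.051 0.09 ]
```

Call:
send_rows(
  steps=[
    [[-0.0004,0,0,0,0,-0.02],[-0.0004,0,0,0,0,-0.04]],
  ],
)

```text
clock: 23.72
position: [0.5647, -0.0309, 0.1561]
orientation: [0.707, 0.708, 0.002, 0.002]
force: [-1.5, -0.7, 12.5]
finger_gap: 0.0109
finger_force: 80.0
```

```bash
python3 tq.py
```

```text
23.88 [ 0.5647 -0.0309  0.1561] key x yaw -89.89 [-2.098 -0.123 11.712 -0.157  0.591  0.081] Tz [0.047 0.124 0.038 0.116]
```

Call:
send_rows(
  steps=[
    [[-0.0001,0,-0.0002,0,0,-0.025],[-0.0001,0,-0.0002,0,0,-0.025]],
  ],
)

```text
clock: 24.12
position: [0.5646, -0.0309, 0.1561]
orientation: [0.713, 0.701, 0.002, 0.002]
force: [-2.8, -1.6, 12.5]
finger_gap: 0.0108
finger_force: 80.2
```

```bash
python3 tq.py
```

```text
24.27 [ 0.5646 -0.0309  0.1561] key x yaw -91.0 [-2.365 -1.1   12.986 -0.158  0.678  0.103] Tz [0.083 0.151 0.104 0.074]
```

```bash
python3 tq.py; python3 tq.py
```

```text
24.43 [ 0.5646 -0.0309  0.1561] key x yaw -91.01 [-1.944 -0.745 13.007 -0.193  0.677  0.11 ] Tz [0.074 0.115 0.144 0.108]
24.57 [ 0.5646 -0.0309  0.1561] key x yaw -91.01 [-2.284 -0.378 12.861 -0.189  0.66   0.127] Tz [0.108 0.129 0.128 0.143]
```

Torque is steadily about 0.11 N m, against 0.05 while it was running, so this is the stop. I back the twist off into the middle of the play, then ease the press and watch the force.

Call:
send_rows(
  steps=[
    [[0,0,0,0,0,0.05],[0,0,0,0,0,0.1],[0,0,0,0,0,0.13],[0,0,0.001,0,0,0.13],[0,0,0.002,0,0,0.13],[0,0,0.003,0,0,0.13],[0,0,0.004,0,0,0.13],[0,0,0.004,0,0,0.13]],
  ],
)

```text
clock: 25.58
position: [0.5641, -0.031, 0.1571]
orientation: [0.677, 0.736, 0.001, 0.001]
force: [3.7, 0.9, 1.9]
finger_gap: 0.0109
finger_force: 78.4
```

```bash
python3 tq.py
```

```text
25.73 [ 0.5639 -0.031   0.1571] key x yaw -85.19 [ 4.077e+00  7.850e-01  1.536e+00  1.830e-01 -1.198e+00  2.000e-03] Tz [-0.023  0.028 -0.019  0.02 ]
```

The lid is locked: at about 1 mm up the force has fallen to ~2.5 N, where the gasket alone would give ~10 N. Withdrawing the key, easing the side force.

Call:
send_rows(
  steps=[
    [[0.001,0,0.002,0,0,0],[0.0015,0,0.004,0,0,0],[0.0015,0,0.008,0,0,0],[0.0015,0,0.012,0,0,0],[0.0015,0,0.016,0,0,0],[0.0015,0,0.016,0,0,0]],
  ],
)

```text
clock: 26.48
position: [0.5638, -0.0312, 0.1695]
orientation: [0.677, 0.736, -0.0, -0.0]
force: [3.4, 0.1, -1.9]
finger_gap: 0.0113
finger_force: 78.5
```

```bash
python3 tq.py
```

```text
26.62 [ 0.5638 -0.0313  0.1695] key x yaw -85.2 [ 3.756  0.996 -1.515  0.276 -1.135 -0.004] Tz [-0.011 -0.006  0.022 -0.021]
```

Call:
send_rows(
  steps=[
    [[0.001,0,0.004,0,0,0],[0.001,0,0.009,0,0,0],[0.001,0,0.015,0,0,0],[0.001,0,0.025,0,0,0],[0.001,0,0.04,0,0,0],[0.001,0,0.055,0,0,0],[0.001,0,0.055,0,0,0],[0.001,0,0.055,0,0,0]],
  ],
)

```text
clock: 27.62
position: [0.5645, -0.0315, 0.2135]
orientation: [0.677, 0.736, -0.0, -0.0]
force: [0.4, 0.1, -1.9]
finger_gap: 0.011
finger_force: 78.6
```

```bash
python3 st.py; python3 - <<'E'
from h import *
b=manip.read_camera('side')[:,:,::-1]
s=manip.sense()['position']
print(px('side',s-[0,0,.0724]),px('side',s-[0,0,.0124]),px('side',[.5673,-.0272,.111]),px('side',[.5673,-.0272,.105]))
cv2.imwrite('pics/g4.png',cv2.resize(b[150:300,290:490],(800,600),interpolation=cv2.INTER_CUBIC))
E
```

```text
t 27.62 p [ 0.5645 -0.0315  0.2135] yawy 4.8 zax [-2.e-04 -1.e-04 -1.e+00] j [ 0.47  0.37 -0.62  1.79  0.25  1.05 -0.16] F [ 0.45  0.09 -1.88] T [ 0.038  0.01  -0.044] gap 0.011 78.58653545379639
[347.18732129 241.99178541] [348.51060296 213.36823058] [347.08732162 253.20274499] [346.96548667 255.79755465]
```

View pics/g4.png

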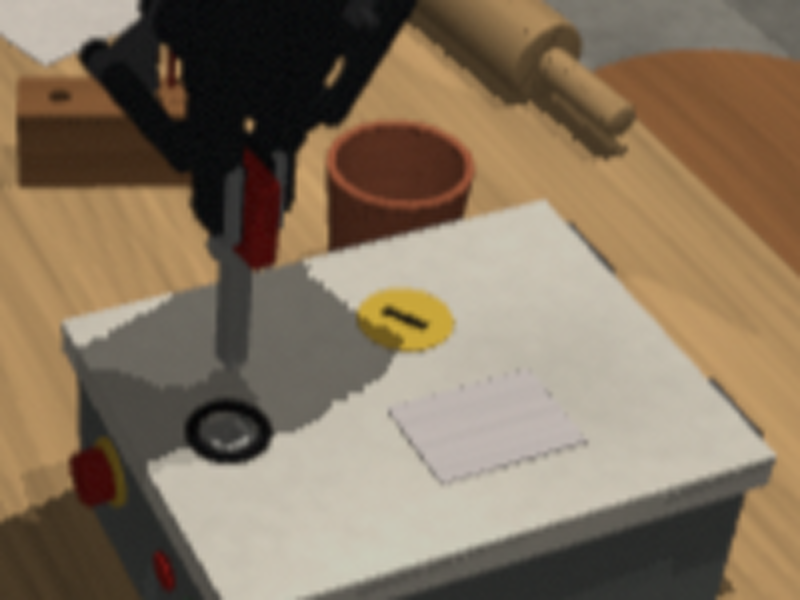

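The bezel dropped from row 254.5 to 257.5, so the lid is down and locked. The key is still straight in the grip. The TCP orbit while turning shows it is held 3.7 mm off along its own x, unchanged since the grasp, so going back to the grasp pose puts it back in its hole. Returning.

Call:
send_rows(
  steps=[
    [[0,0,0.03,0,0,0.1],[-0.02,0.05,0.03,0,0,0.3],[-0.045,0.11,0.03,0,0,0.5],[-0.07,0.18,0.03,0,0,0.7],[-0.095,0.25,0.03,0,0,0.9],[-0.12,0.31,0.03,0,0,1],[-0.135,0.36,0.03,0,0,1],[-0.143,0.377,0.03,0,0,1],[-0.143,0.377,0.03,0,0,1],[-0.143,0.377,0.03,0,0,1]],
  ],
)

```text
clock: 28.92
position: [0.4512, 0.2683, 0.2371]
orientation: [0.345, 0.939, -0.001, 0.0]
force: [0.2, -1.8, -1.2]
finger_gap: 0.0109
finger_force: 78.6
```

```bash
python3 st.py
```

```text
t 28.93 p [0.4512 0.2683 0.2371] yawy 49.64 zax [-3.0e-04 -1.4e-03 -1.0e+00] j [ 0.11  0.34 -0.9   1.84  0.3   1.1  -0.04] F [ 0.17 -1.79 -1.18] T [-0.064  0.008 -0.006] gap 0.0109 78.55425238609314
```

Call:
send_rows(
  steps=[
    [[-0.012,0.02,0,0,0,0.2],[-0.0252,0.0456,0,0,0,0.4],[-0.0252,0.0456,-0.02,0,0,0.608],[-0.0252,0.0456,-0.05,0,0,0.608],[-0.0252,0.0456,-0.071,0,0,0.608],[-0.0252,0.0456,-0.071,0,0,0.608],[-0.0252,0.0456,-0.071,0,0,0.608]],
  ],
)

```text
clock: 29.8
position: [0.4307, 0.3068, 0.1814]
orientation: [0.112, 0.994, 0.0, 0.0]
force: [-0.5, -0.4, -0.4]
finger_gap: 0.0109
finger_force: 78.6
```

```bash
python3 st.py;python3 st.py
```

```text
t 29.8 p [0.4307 0.3068 0.1814] yawy 77.12 zax [ 9.e-04  7.e-04 -1.e+00] j [ 0.06  0.45 -0.97  1.9   0.44  1.02  0.24] F [-0.45 -0.4  -0.37] T [-0.02   0.009  0.038] gap 0.0109 78.56626868247986
t 29.8 p [0.4307 0.3068 0.1814] yawy 77.12 zax [ 9.e-04  7.e-04 -1.e+00] j [ 0.06  0.45 -0.97  1.9   0.44  1.02  0.24] F [-0.45 -0.4  -0.37] T [-0.02   0.009  0.038] gap 0.0109 78.56626868247986
```

Call:
send_rows(
  steps=[
    [[0.0004,-0.0024,-0.01,0,0,0],[0.0004,-0.0024,-0.03,0,0,0],[0.0004,-0.0024,-0.04,0,0,0],[0.0004,-0.0024,-0.047,0,0,0],[0.0004,-0.0024,-0.053,0,0,0],[0.0004,-0.0024,-0.056,0,0,0],[0.0004,-0.0024,-0.056,0,0,0]],
  ],
)

```text
clock: 30.68
position: [0.4305, 0.3048, 0.136]
orientation: [0.112, 0.994, 0.0, -0.0]
force: [0.1, -0.5, -1.3]
finger_gap: 0.0109
finger_force: 78.6
```

```bash
python3 tq.py
```

```text
30.82 [0.4307 0.3049 0.1363] key x yaw -12.85 [-0.314  0.135 -1.143 -0.011  0.006  0.015] Tz [-0.016  0.018  0.032  0.026]
```

Tip is in the hole with no contact. Lowering to the collar at TCP z ≈ 0.0845.

Call:
send_rows(
  steps=[
    [[0.0003,0,-0.012,0,0,0],[0.0003,0,-0.025,0,0,0],[0.0003,0,-0.038,0,0,0],[0.0003,0,-0.05,0,0,0],[0.0003,0,-0.058,0,0,0],[0.0003,0,-0.062,0,0,0],[0.0003,0,-0.0645,0,0,0],[0.0003,0,-0.0645,0,0,0]],
  ],
)

```text
clock: 31.82
position: [0.4309, 0.305, 0.0846]
orientation: [0.112, 0.994, 0.0, 0.0]
force: [-1.0, -0.3, -1.0]
finger_gap: 0.0112
finger_force: 78.9
```

```bash
python3 tq.py
```

```text
31.98 [0.4309 0.3048 0.0845] key x yaw -12.85 [-0.181 -0.056 -1.209  0.002  0.008  0.004] Tz [ 0.038 -0.04  -0.017  0.036]
```

Call:
send_rows(
  steps=[
    [[0,0,-0.0006,0,0,0],[0,0,-0.0012,0,0,0],[0,0,-0.0012,0,0,0]],
  ],
)

```text
clock: 32.35
position: [0.4309, 0.3048, 0.0844]
orientation: [0.112, 0.994, -0.0, 0.0]
force: [-1.8, -2.6, 6.7]
finger_gap: 0.0107
finger_force: 80.1
```

```bash
python3 tq.py
```

```text
32.5 [0.4309 0.3048 0.0844] key x yaw -12.85 [-1.513e+00 -2.208e+00  7.364e+00 -4.910e-01  3.850e-01  5.000e-03] Tz [-0.001 -0.054  0.027  0.048]
```

Collar is down on the block (7 N). Releasing, then straight up.

Call:
send_rows(
  steps=[
    [[0,0,0.0008,0,0,0],[0,0,0.0008,0,0,0],[0,0,0.0008,0,0,0],[0,0,0.0008,0,0,0],[0,0,0.0008,0,0,0]],
  ],
  gripper=0.6,
)

```text
clock: 33.12
position: [0.4307, 0.3048, 0.084]
orientation: [0.112, 0.994, 0.0, -0.0]
force: [-0.2, -0.3, 0.0]
finger_gap: 0.0513
finger_force: 0.0
```

Call:
send_rows(
  steps=[
    [[0,0,0.01,0,0,0],[0,0,0.04,0,0,0],[0,0,0.08,0,0,0],[0,0,0.13,0,0,0],[0,0,0.19,0,0,0],[0,0,0.24,0,0,0],[0.05,-0.08,0.24,0,0,0],[0.1,-0.16,0.24,0,0,0],[0.15,-0.24,0.24,0,0,0],[0.15,-0.32,0.24,0,0,0],[0.15,-0.4,0.24,0,0,0],[0.15,-0.48,0.24,0,0,0],[0.15,-0.55,0.24,0,0,0],[0.15,-0.6,0.24,0,0,0],[0.15,-0.65,0.24,0,0,0],[0.15,-0.65,0.24,0,0,0]],
  ],
)

```text
clock: 35.12
position: [0.5498, -0.2212, 0.2756]
orientation: [0.116, 0.993, -0.0, -0.0]
force: [0.0, 0.4, -1.2]
finger_gap: 0.0513
finger_force: 0.0
```

```bash
python3 st.py; python3 - <<'E'
from h import *
a=manip.read_camera('top')[:,:,::-1];b=manip.read_camera('side')[:,:,::-1]
cv2.imwrite('pics/f.png',np.hstack([cv2.resize(a[100:340,80:400],(400,300)),cv2.resize(b[90:390,160:480],(400,375))[:300]]))
E
```

```text
t 35.12 p [ 0.5498 -0.2212  0.2756] yawy 76.62 zax [-9.e-04 -8.e-04 -1.e+00] j [ 0.98  0.44 -0.91  1.64  0.36  1.24  1.33] F [ 0.01  0.45 -1.15] T [ 0.077  0.043 -0.001] gap 0.0513 0.0
```

View pics/f.png

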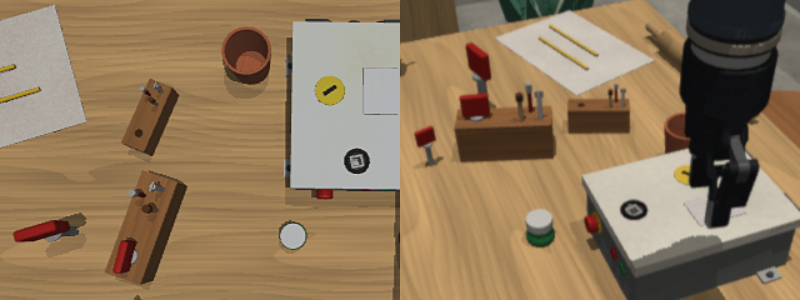

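The key is back upright on its collar in the large block (top crop (125,256)). The bezel is still low (side row ≈258), so the lid is holding, and everything else is where it was.

```bash
python3 -c "
from workcell import manip
print(manip.job_done())"
```

```text
the job is handed in; nothing more can be done
None
```

The job is handed in at about 35 s on the robot's clock: the lid is locked down and holding by itself, the key is back upright on its collar in the tool block, and the jars, cup and dish were left alone.

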